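# Roll the steel tube up to the depth stop and chock it

### The job

Pick up the wooden stepped chock and, with its tall front face, roll the loose steel tube straight along the grey plate until it lies against the aluminium nose of the stop, feeling for the contact, since how far the nose is drawn out is not known. Press it home through the chock with a light, steady push of about 8 N for a second, never over 14 N, as the nose is only pinched. Then let go, leaving the chock standing snug behind the tube so that it cannot roll back; never lift the tube off the plate, and leave the jar, the can and the screwdriver alone.

Things in the scene. Friction and masses are not known exactly. Their poses are not given: they have to be found in the camera images.
- jig: fixed grey steel plate lying on the bench, 300 x 160 x 12 mm (its x, y, z); origin at the centre of its underside, so its top is 12 mm above the origin. Its x axis is the rolling direction and points towards the end with the stop; two yellow lines 116 mm apart run along x.
- stop: fixed blue wall at the far end of the plate, 100 (y) x 14 x 34 mm high; before it, on rods, an aluminium nose wall 100 x 10 x 32 mm that meets the tube. Origin: foot of the blue wall's front face, middle, on the plate's top; +x away from the tube. The nose is drawn out 3 to 30 mm (its front at x = -13 to -40 mm): not reported, to be felt or seen. Friction holds it; it slips above about 18 N.
- bar: loose steel tube with a blue band near one end, diameter 40 mm, length 100 mm, 0.28 to 0.46 kg, lying across the plate and free to roll. Origin at its centre, 20 mm above the plate's top; y along its axis; x and z turn as it rolls. It starts 75 to 150 mm of rolling short of the nose, up to 0.1 rad askew.
- chock: loose wooden stepped block, 0.12 kg, on the bench beside the plate, 60 mm long (x), 36 mm wide (y). Origin at the centre of its underside. Tall part 42 mm high, x = -6 to +30 mm; its flat front face is at x = +30 mm. Low step 16 mm high with a red top, x = -30 to -6 mm. Grip it across its width at about x = +6 mm: fingers within 12 mm of the front face would touch the tube first.
- jar: bystander: glass jar with a green lid, diameter 60 mm, 85 mm high, on the bench on the other side of the plate from the chock; origin at the centre of its underside.
- can: bystander: blue can with a yellow band, diameter 56 mm, 100 mm high, standing to the left of the plate near its stop end; origin at the centre of its underside.
- driver: bystander: screwdriver with an orange handle lying on the bench to the right of the plate near its stop end; origin on its underside.
Mind the look-alikes: they are no part of the job. Of the things that look like the chock, take the one that is farthest from the robot's base at the start.

How it is judged:
By the outcome, as a careful person would: the job done as asked, in the order asked, and still so for the second after the job is handed in, with the robot touching nothing.
It also fails if it takes over 64 s, if anything falls off the work surface, if the arm or the gripper's body presses on something with over 40 N, if the wrist force passes 120 N, or if a joint passes its speed limit or range.

### The arm

A 6-joint arm with a two-finger parallel gripper is mounted at the origin on the work surface. World frame = base frame: x ahead of the robot, y to its left, z up, the work surface at z = 0. Lengths are in m, angles in rad, forces in N, time in s.
With the tool pointing down it reaches from about 0.35 to 0.775 m from the base axis. Payload 5.5 kg.
Tool frame: the origin (TCP) lies between the finger pads; the fingertips stand 11 mm ahead of it and the grasp point (between the pads) lies 8 mm behind it (tips_ahead is the distance from the TCP to the fingertips, in m); z points along the fingers, y is the line along which they close (so a half turn about z gives the same grasp; the last joint's range is limited). The gripper opens to 85 mm and grips with 20 to 120 N. Pads are 22 mm wide; open, the fingers measure 114 mm over their backs; the gripper's body (76 mm by 85 mm) begins 54 mm behind the grasp point. The pads swing forward as they close: fully open they stand 13 mm farther back than shut.
Start: joints at [1.208, 0.313, 0.046, 1.304, 0, 1.431], TCP at [0.127, 0.561, 0.242] pointing down, gripper open.
Joint ranges: [-2.76, 2.76], [-0.86, 1.69], [-1.03, 1.26], [-2.2, 2.34], [-1.47, 1.5], [-3.14, 3.14]. Speed limits (rad/s): [2.57, 2.57, 3.14, 3.14, 3.14, 3.14].

### API

Orientations are given as a unit quaternion [w, x, y, z].
In Python, from workcell import * gives the robot as it stands. The module is installed in compiled form; this text tells all that it offers.
- The arm moves only by the tool jog_arm, never from a script. Its argument "moves" is a list of rows, each an object with "fingers": the closure, from 0 (fully open) to 1 (shut); "slide": the shift along the tool's x, y, z in mm, a list of three; "angular": the turn, a rotation vector about the tool's x, y, z in degrees, a list of three. A call has 1 to 10 rows; each row is the pose to reach, as a shift and turn from the pose commanded when the call began, along the tool's axes at that moment; what a row does not reach only later rows make up. A row lasts 1/12 s, in which the tool goes at most 41.7 mm and 7.16 degrees, less where a joint would pass 70% of its speed; a pose out of reach is approached as far as the arm can. A call with a gripper value outside its range is refused whole. The fingers move at their own pace and stop on an object; "squeeze" is the grip in N (left out, the last holds). Time passes only in rows, so rows that repeat a pose let the fingers close. It gives the time, the measured TCP pose, the force, the opening and the grip force at its end, in the units of the state.
- get_state(): the state, without advancing time (a new reading comes with each control period).
- read_camera(name): name is "scene" or "side" or "wrist"; returns a dict with "color" (400x640x3 uint8, red, green, blue), "fovy" (degrees; the focal length in pixels is half the picture's height over the tangent of half this angle, whatever the lens; pixels are square), "cx", "cy" (the principal point, pixels), "world_from_camera" (4x4, takes a point from camera to world coordinates); the wrist camera has in their place "tool_from_camera" (4x4, takes a point from camera to tool coordinates, whose origin is the TCP and whose axes are the flange's). Camera axes: x right, y down, z forward; pixel columns grow to the right and rows downward; lengths in m; the calibration is good to about 2 mm. A picture is of the moment at which its call begins: read the wrist's pose just before it. There is no depth.
- hand_in(): hands the job in; it is judged then, once.
Trained networks look in a picture, given as the dict that the camera call returned (one of the last four; its "shot" number tells which), for a name from the list of things; names that differ only in an ending like _2 or _b are one class to them, and where a whole thing is asked for, a point or a joint stands for the part that bears it (a point fixed in the world has none). Each returns a list of dicts, best first, with "p" (0 to 1); they miss things now and then, are a little off and sometimes report something else, mostly with a low value. They report only what shows in the picture. A call takes as long as a camera call. They do not tell look-alikes from the thing itself.
- look_for(target, picture): "point" ([column, row] in pixels, amid what is visible of it).
- tip_of(target, picture): "point" ([column, row] in pixels: a listed point, or the origin of a listed thing).
The state is a dict: "clock": time; "joint_pos": joint angles; "qvel": joint speeds; "tau": joint torques, N m; "tcp_pos": TCP position; "orientation": TCP orientation; "wrist_force": force on the tool from outside, world axes, zero at the start; "ft_torque": the same for the moment, N m; "finger_gap": finger opening in m; "grip_force": force on a finger pad.
Only numpy, scipy, OpenCV 4.12 (cv2) and the standard library are available. Lean on these libraries where they do the work, as an engineer would, in place of code of your own. Each camera call takes 0.05 s, during which the arm holds its last target. There are 200 camera calls.

## Working session

There is one attempt and no reset: what is moved stays moved. The work goes in short steps, Python scripts to look and compute and a tool call to move; the robot and the scene stay as the last step left them, time stands still between calls to the robot, and variables do not carry over. Pictures are saved under pics/ and viewed, at most 10 in all, crops included, and the job is handed in when it is done.

Besides the shell and the picture viewer there is one more tool, called as a command line: name --argument value ..., lists and objects as JSON in quotes. jog_arm: Moves the arm, as the interface text tells. Its arguments: {"type":"object","properties":{"moves":{"type":"array","items":{"type":"object","properties":{"fingers":{"type":"number"},"slide":{"type":"array","items":{"type":"number"}},"angular":{"type":"array","items":{"type":"number"}}}}},"squeeze":{"type":"number"}},"required":["moves"]}

```bash
mkdir -p pics; cat > h.py <<'E'
from workcell import *
import numpy as np, cv2
from scipy.spatial.transform import Rotation as R
def tool():
    s=get_state(); q=s["orientation"]; T=np.eye(4)
    T[:3,:3]=R.from_quat([q[1],q[2],q[3],q[0]]).as_matrix(); T[:3,3]=s["tcp_pos"]; return T
def shot(n):
    T=tool(); d=read_camera(n)
    d["W"]=T@np.array(d["tool_from_camera"]) if n=="wrist" else np.array(d["world_from_camera"]); return d
def ray(d,p,z):
    f=200/np.tan(np.radians(d["fovy"])/2); W=d["W"]
    v=W[:3,:3]@np.array([(p[0]-d["cx"])/f,(p[1]-d["cy"])/f,1]); o=W[:3,3]
    return o+v*(z-o[2])/v[2]
def proj(d,P):
    f=200/np.tan(np.radians(d["fovy"])/2); c=np.linalg.inv(d["W"])@np.append(P,1)
    return np.array([d["cx"]+f*c[0]/c[2],d["cy"]+f*c[1]/c[2]])
def save(d,name): cv2.imwrite("pics/"+name,d["color"][:,:,::-1])
E
python3 - <<'E'
from h import *
np.set_printoptions(precision=3,suppress=True)
print(tool())
for n in ["scene","side","wrist"]:
    d=shot(n); save(d,n+"0.png"); print(n,d["fovy"],d["cx"],d["cy"]);print(d["W"])
    for t,z in [("chock",0),("bar",.032),("jig",0),("stop",.012),("jar",0),("can",0),("driver",0)]:
        print(t,[(np.round(o["point"]),round(o["p"],2),np.round(ray(d,o["point"],z)[:2],3)) for o in tip_of(t,d)[:4]])
E
```

```text
[[-0.975  0.221 -0.001  0.127]
 [ 0.221  0.975 -0.002  0.56 ]
 [ 0.    -0.002 -1.     0.241]
 [ 0.     0.     0.     1.   ]]
scene 48.332987517399914 314.4307253929628 195.9443553175876
[[ 0.167  0.634 -0.755  1.435]
 [ 0.986 -0.108  0.127 -0.152]
 [-0.001 -0.765 -0.644  0.808]
 [ 0.     0.     0.     1.   ]]
chock [(array([238., 192.]), 0.81, array([ 0.436, -0.205])), (array([205., 177.]), 0.81, array([ 0.348, -0.298])), (array([245., 170.]), 0.8, array([ 0.335, -0.179])), (array([205., 204.]), 0.65, array([ 0.471, -0.297]))]
bar [(array([318., 192.]), 0.75, array([0.509, 0.015]))]
jig [(array([324., 212.]), 0.73, array([0.561, 0.022]))]
stop [(array([342., 235.]), 0.93, array([0.665, 0.046]))]
jar [(array([418., 187.]), 0.73, array([0.499, 0.307]))]
can [(array([433., 236.]), 0.83, array([0.696, 0.278])), (array([318., 189.]), 0.44, array([0.461, 0.022]))]
driver [(array([208., 267.]), 0.86, array([ 0.703, -0.286]))]
side 53.997654828392065 321.09663146584927 202.75613981766315
[[ 0.975 -0.162  0.152  0.376]
 [-0.223 -0.683  0.696 -0.682]
 [-0.009 -0.712 -0.702  0.771]
 [ 0.     0.     0.     1.   ]]
chock [(array([300., 295.]), 0.84, array([ 0.432, -0.197])), (array([253., 291.]), 0.67, array([ 0.329, -0.162])), (array([280., 343.]), 0.61, array([ 0.37 , -0.299]))]
bar [(array([313., 209.]), 0.91, array([0.51 , 0.032])), (array([372., 200.]), 0.5, array([0.671, 0.028]))]
jig [(array([331., 216.]), 0.66, array([0.559, 0.027]))]
stop [(array([373., 202.]), 0.8, array([0.68 , 0.039]))]
jar [(array([294., 158.]), 0.91, array([0.506, 0.296]))]
can [(array([351., 151.]), 0.69, array([0.689, 0.291]))]
driver [(array([427., 307.]), 0.84, array([ 0.697, -0.291]))]
wrist 63.00535947121911 321.96910044156283 193.7796515058269
[[ 0.222  0.936  0.273  0.057]
 [ 0.975 -0.213 -0.062  0.577]
 [-0.     0.28  -0.96   0.375]
 [ 0.     0.     0.     1.   ]]
chock []
bar []
jig []
stop []
jar []
can []
driver []
```

```bash
python3 - <<'E'
import cv2,numpy as np
a=cv2.imread("pics/scene0.png")[130:300,160:480]; b=cv2.imread("pics/side0.png")[170:390,210:530]
a=cv2.resize(a,(640,340),interpolation=3)[:, :]; cv2.imwrite("pics/sc.png",cv2.resize(cv2.imread("pics/scene0.png")[130:290,160:460],(800,427),interpolation=2)); cv2.imwrite("pics/sd.png",cv2.resize(cv2.imread("pics/side0.png")[170:390,210:500],(790,599),interpolation=2))
E
```

```text
(no output)
```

View pics/sc.png

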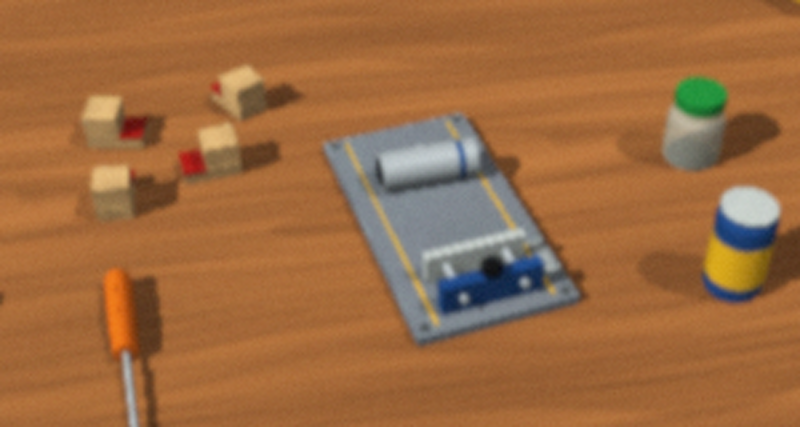

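View pics/sd.png

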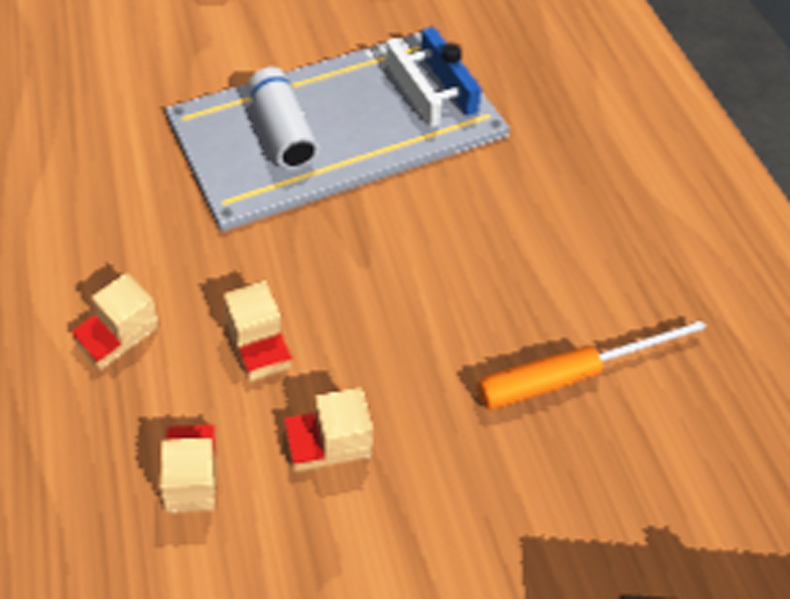

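The pictures show four stepped blocks on the right; the farthest from the base is the one at side crop (330,430), scene crop (112,190), its tall face towards +x. The tube is at side crop (283,118), and the plate's corners are clear.

```bash
python3 - <<'E'
from h import *
np.set_printoptions(precision=4,suppress=True)
d=shot("side"); s=2.724
P=lambda u,v,z: ray(d,(210+u/s,170+v/s),z)[:2]
c=[P(222,222,.012),P(508,128,.012),P(432,28,.012),P(165,107,.012)]
print("jig",np.array(c),np.mean(c,0)); v=c[1]-c[0]+c[2]-c[3]; print("yaw",np.degrees(np.arctan2(v[1],v[0])))
v=P(484,112,.012)-P(228,203,.012);print("line yaw",np.degrees(np.arctan2(v[1],v[0])))
a,b=P(294,468,0),P(372,457,0);print("chock edge",a,b,np.linalg.norm(b-a),np.degrees(np.arctan2(*(b-a)[::-1])))
a,b=P(321,396,.042),P(363,390,.042);print("chock top far edge",a,b,np.degrees(np.arctan2(*(b-a)[::-1])))
v=P(328,462,.042)
a=P(254,70,.052);b=P(283,157,.032)
print("nose front top",P(390,45,.044),P(432,120,.044))
print("T",tool()[:3,3])
E
```

```text
jig [[ 0.4324 -0.0794]
 [ 0.723  -0.0291]
 [ 0.6963  0.1285]
 [ 0.4018  0.0766]] [0.5634 0.0241]
yaw 9.905977985927247
line yaw 11.840681494677662
chock edge [ 0.4463 -0.3143] [ 0.506  -0.3192] 0.05988559222234096 -4.688415352930933
chock top far edge [ 0.4745 -0.2836] [ 0.5066 -0.286 ] -4.197561885717289
nose front top [0.6337 0.0793] [ 0.6428 -0.0305]
T [0.1271 0.5608 0.2423]
```

jog_arm --moves '[{"slide": [-395, -281, 0], "fingers": 0}, {"slide": [-395, -281, 0]}, {"slide": [-395, -281, 0]}, {"slide": [-395, -281, 0]}, {"slide": [-395, -281, 0]}, {"slide": [-395, -281, 0]}, {"slide": [-395, -281, 0]}, {"slide": [-395, -281, 0]}, {"slide": [-395, -281, 0]}, {"slide": [-395, -281, 0]}]' --squeeze 40

```text
schema error: expected keys fingers, slide, angular
```

```bash
cat >> h.py <<'E'
def to(p,yaw):  # slide mm and turn about tool z to put TCP at p with tool y at yaw (deg)
    T=tool(); e=T[:3,:3].T@(np.array(p)-T[:3,3])*1000
    y=np.degrees(np.arctan2(T[1,1],T[0,1])); Rt=np.column_stack([[np.sin(np.radians(yaw)),-np.cos(np.radians(yaw)),0],[np.cos(np.radians(yaw)),np.sin(np.radians(yaw)),0],[0,0,-1]])
    Rt[:,0]*=-1; Rt[:,0]=np.cross(Rt[:,1],Rt[:,2])
    r=R.from_matrix(T[:3,:3].T@Rt).as_rotvec(degrees=True)
    print("tcp",np.round(T[:3,3],4),"yaw",round(y,2),"slide",np.round(e,1),"ang",np.round(r,2))
E
python3 -c "
from h import *
to([.484,-.299,.2],85.5)"
```

```text
tcp [0.1271 0.5608 0.2423] yaw 77.23 slide [-538.1 -759.7   42.2] ang [ 0.01 -0.   -8.27]
```

All keys are required.

jog_arm --moves '[{"slide": [-395, -281, 0], "fingers": 0, "angular": [0, 0, 0]}, {"slide": [-395, -281, 0], "fingers": 0, "angular": [0, 0, 0]}, {"slide": [-395, -281, 0], "fingers": 0, "angular": [0, 0, 0]}, {"slide": [-395, -281, 0], "fingers": 0, "angular": [0, 0, 0]}, {"slide": [-395, -281, 0], "fingers": 0, "angular": [0, 0, 0]}, {"slide": [-395, -281, 0], "fingers": 0, "angular": [0, 0, 0]}, {"slide": [-395, -281, 0], "fingers": 0, "angular": [0, 0, 0]}, {"slide": [-395, -281, 0], "fingers": 0, "angular": [0, 0, 0]}, {"slide": [-395, -281, 0], "fingers": 0, "angular": [0, 0, 0]}, {"slide": [-395, -281, 0], "fingers": 0, "angular": [0, 0, 0]}]' --squeeze 40

```text
clock: 2.08
tcp_pos: [0.4059, 0.2485, 0.2427]
orientation: [0.0, 0.111, 0.994, 0.0]
wrist_force: [0.2, 0.5, -1.1]
finger_gap: 0.0854
grip_force: 0.0
```

```bash
python3 -c "
from h import *
to([.484,-.299,.2],85.5)
print(get_state()['clock'])"
```

```text
tcp [0.4059 0.2485 0.2427] yaw 77.24 slide [-197.1 -516.8   42.4] ang [ 0.04  0.05 -8.26]
2.0833
```

jog_arm --moves '[{"slide": [-197, -517, 42], "fingers": 0, "angular": [0, 0, -8.3]}, {"slide": [-197, -517, 42], "fingers": 0, "angular": [0, 0, -8.3]}, {"slide": [-197, -517, 42], "fingers": 0, "angular": [0, 0, -8.3]}, {"slide": [-197, -517, 42], "fingers": 0, "angular": [0, 0, -8.3]}, {"slide": [-197, -517, 42], "fingers": 0, "angular": [0, 0, -8.3]}, {"slide": [-197, -517, 42], "fingers": 0, "angular": [0, 0, -8.3]}, {"slide": [-197, -517, 42], "fingers": 0, "angular": [0, 0, -8.3]}, {"slide": [-197, -517, 42], "fingers": 0, "angular": [0, 0, -8.3]}, {"slide": [-197, -517, 42], "fingers": 0, "angular": [0, 0, -8.3]}, {"slide": [-197, -517, 42], "fingers": 0, "angular": [0, 0, -8.3]}]'

```text
clock: 2.92
tcp_pos: [0.4625, -0.1576, 0.2113]
orientation: [0.0, 0.039, 0.999, -0.0]
wrist_force: [1.0, 0.5, 1.0]
finger_gap: 0.0855
grip_force: 0.0
```

```bash
python3 -c "
from h import *
to([.484,-.299,.2],85.5)"
```

```text
tcp [ 0.4625 -0.1576  0.2113] yaw 85.51 slide [ -32.5 -139.3   11.4] ang [-0.01  0.05  0.01]
```

jog_arm --moves '[{"slide": [-32, -139, 11], "fingers": 0, "angular": [0, 0, 0]}, {"slide": [-32, -139, 11], "fingers": 0, "angular": [0, 0, 0]}, {"slide": [-32, -139, 11], "fingers": 0, "angular": [0, 0, 0]}, {"slide": [-32, -139, 11], "fingers": 0, "angular": [0, 0, 0]}, {"slide": [-32, -139, 11], "fingers": 0, "angular": [0, 0, 0]}]'

```text
clock: 3.33
tcp_pos: [0.4839, -0.301, 0.1992]
orientation: [0.0, 0.041, 0.999, -0.001]
wrist_force: [0.0, -0.1, -0.9]
finger_gap: 0.0856
grip_force: 0.0
```

```bash
python3 - <<'E'
from h import *
d=shot("wrist"); save(d,"w1.png")
to([.484,-.299,.1],85.5)
for o in tip_of("chock",d): print(np.round(o["point"]),o["p"],ray(d,o["point"],0))
p0=np.array([.4776,-.2988]);y=np.radians(-4.5)
im=d["color"][:,:,::-1].copy()
Rm=np.array([[np.cos(y),-np.sin(y)],[np.sin(y),np.cos(y)]])
for x,yy,z in [(30,18,42),(30,-18,42),(-6,18,42),(-6,-18,42),(-30,18,16),(-30,-18,16)]:
    q=proj(d,np.append(p0+Rm@np.array([x,yy])/1000,z/1000)); cv2.circle(im,tuple(int(i) for i in q),3,(255,0,0),1); print(x,yy,np.round(q))
cv2.imwrite("pics/w1a.png",im)
E
```

```text
tcp [ 0.4834 -0.2985  0.1993] yaw 85.34 slide [-0.7 -0.5 99.3] ang [ 0.03 -0.03 -0.16]
[324. 164.] 0.77 [ 0.47653612 -0.29823515  0.        ]
[417. 118.] 0.73 [ 0.43826063 -0.20284138  0.        ]
[314.  51.] 0.65 [ 0.36899276 -0.29933288  0.        ]
30 18 [343. 205.]
30 -18 [305. 205.]
-6 18 [344. 167.]
-6 -18 [304. 167.]
-30 18 [342. 137.]
-30 -18 [305. 137.]
```

View pics/w1a.png

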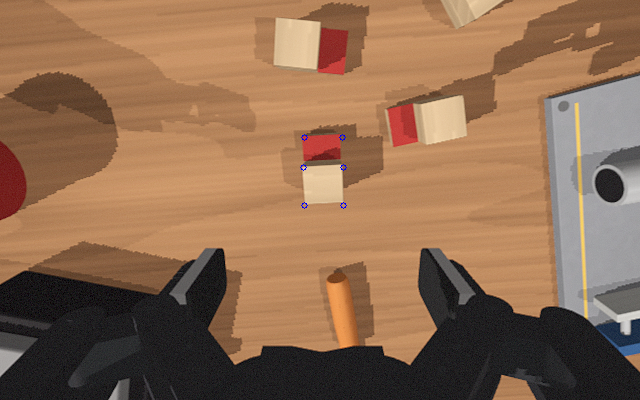

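The chosen chock is centred at (323,165), matching the predicted outline to 1–2 px. Descending.

jog_arm --moves '[{"slide": [-1, 0, 40], "fingers": 0, "angular": [0, 0, 0]}, {"slide": [-1, 0, 80], "fingers": 0, "angular": [0, 0, 0]}, {"slide": [-1, 0, 115], "fingers": 0, "angular": [0, 0, 0]}, {"slide": [-1, 0, 145], "fingers": 0, "angular": [0, 0, 0]}, {"slide": [-1, 0, 165], "fingers": 0, "angular": [0, 0, 0]}, {"slide": [-1, 0, 177], "fingers": 0, "angular": [0, 0, 0]}, {"slide": [-1, 0, 181], "fingers": 0, "angular": [0, 0, 0]}, {"slide": [-1, 0, 181], "fingers": 0.3, "angular": [0, 0, 0]}, {"slide": [-1, 0, 181], "fingers": 1, "angular": [0, 0, 0]}, {"slide": [-1, 0, 181], "fingers": 1, "angular": [0, 0, 0]}]' --squeeze 60

```text
clock: 4.27
tcp_pos: [0.4857, -0.2966, 0.0207]
orientation: [0.001, 0.039, 0.999, -0.001]
wrist_force: [-0.5, 0.1, -0.0]
finger_gap: 0.0521
grip_force: 0.0
```

jog_arm --moves '[{"slide": [0, 0, 0], "fingers": 1, "angular": [0, 0, 0]}, {"slide": [0, 0, 0], "fingers": 1, "angular": [0, 0, 0]}, {"slide": [0, 0, 0], "fingers": 1, "angular": [0, 0, 0]}, {"slide": [0, 0, 0], "fingers": 1, "angular": [0, 0, 0]}]'

```text
clock: 4.6
tcp_pos: [0.4859, -0.2974, 0.021]
orientation: [0.001, 0.039, 0.999, -0.001]
wrist_force: [-0.2, 0.9, 5.8]
finger_gap: 0.0355
grip_force: 60.2
```

jog_arm --moves '[{"slide": [0, 0, -15], "fingers": 1, "angular": [0, 0, 0]}, {"slide": [0, 0, -50], "fingers": 1, "angular": [0, 0, 0]}, {"slide": [0, 0, -90], "fingers": 1, "angular": [0, 0, 0]}, {"slide": [0, 0, -130], "fingers": 1, "angular": [0, 0, 0]}, {"slide": [0, 0, -160], "fingers": 1, "angular": [0, 0, 0]}, {"slide": [0, 0, -180], "fingers": 1, "angular": [0, 0, 0]}]'

```text
clock: 5.1
tcp_pos: [0.4856, -0.2973, 0.2036]
orientation: [0.002, 0.039, 0.999, -0.002]
wrist_force: [0.8, -1.4, -2.4]
finger_gap: 0.0357
grip_force: 59.4
```

```bash
python3 -c "
from h import *
to([.42,-.0,.2],100.5)"
```

```text
tcp [ 0.4856 -0.2973  0.2036] yaw 85.52 slide [ 88.6 291.3   2.4] ang [ -0.2    0.23 -14.98]
```

jog_arm --moves '[{"slide": [89, 291, 2], "fingers": 1, "angular": [0, 0, -15]}, {"slide": [89, 291, 2], "fingers": 1, "angular": [0, 0, -15]}, {"slide": [89, 291, 2], "fingers": 1, "angular": [0, 0, -15]}, {"slide": [89, 291, 2], "fingers": 1, "angular": [0, 0, -15]}, {"slide": [89, 291, 2], "fingers": 1, "angular": [0, 0, -15]}, {"slide": [89, 291, 2], "fingers": 1, "angular": [0, 0, -15]}, {"slide": [89, 291, 2], "fingers": 1, "angular": [0, 0, -15]}, {"slide": [89, 291, 2], "fingers": 1, "angular": [0, 0, -15]}, {"slide": [89, 291, 2], "fingers": 1, "angular": [0, 0, -15]}, {"slide": [89, 291, 2], "fingers": 1, "angular": [0, 0, -15]}]'

```text
clock: 5.93
tcp_pos: [0.4186, 0.0011, 0.1977]
orientation: [0.001, -0.093, 0.996, -0.0]
wrist_force: [0.1, -0.6, -0.4]
finger_gap: 0.0353
grip_force: 59.9
```

```bash
python3 - <<'E'
from h import *
d=shot("wrist"); save(d,"w2.png"); to([.42,0,.2],100.5)
np.save("w2W.npy",d["W"])
for t,z in [("bar",.032),("jig",0),("stop",.012)]:
    print(t,[(np.round(o["point"]),round(o["p"],2),np.round(ray(d,o["point"],z)[:2],3)) for o in tip_of(t,d)[:4]])
E
```

```text
tcp [4.190e-01 2.000e-04 1.976e-01] yaw 100.57 slide [-1.  -0.4 -2.4] ang [-0.04  0.06  0.07]
bar []
jig []
stop []
```

View pics/w2.png

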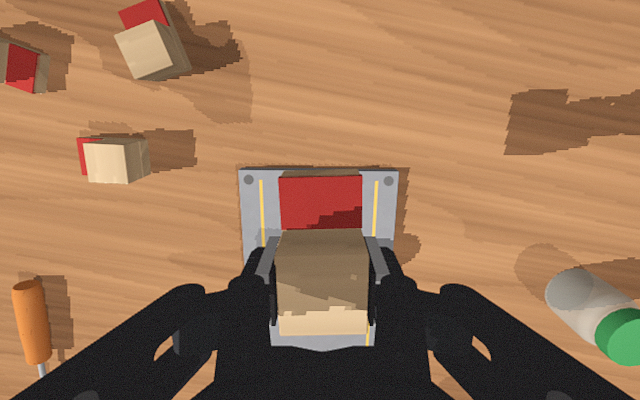

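The chock is held square between the pads; the plate's rear corners are at (240,169) and (398,170), its lines at columns 262 and 376. The tube is hidden.

```bash
python3 - <<'E'
from h import *
d=shot("wrist")
a,b=ray(d,(239.5,169.5),.012)[:2],ray(d,(397.5,170),.012)[:2]
v=a-b; yaw=np.degrees(np.arctan2(v[1],v[0]))
print(a,b,np.linalg.norm(v),(a+b)/2, "edge dir",yaw)
for p in [((262,180),(264,243)),((376,181),(373,235))]:
    q,r=[ray(d,x,.012)[:2] for x in p]; v=r-q; print(q,r,np.degrees(np.arctan2(v[1],v[0])))
s=shot("side"); save(s,"side2.png")
m=s["color"][170:390,210:500,::-1]
cv2.imwrite("pics/s2.png",cv2.resize(m[0:100,40:200],(800,500),interpolation=2))
for t,z in [("bar",.032),("stop",.012)]:
  for n,dd in [("side",s),("scene",shot("scene"))]:
    print(t,[(np.round(o["point"]),round(o["p"],2),np.round(ray(dd,o["point"],z)[:2],3)) for o in tip_of(t,dd)[:2]])
E
```

```text
[ 0.42954936 -0.08176534] [0.40176955 0.07278204] 0.15702423453786377 [ 0.41565946 -0.00449165] edge dir -79.80993206232847
[ 0.43618351 -0.05838397] [ 0.50416425 -0.04738584] 9.189857059499946
[0.41660196 0.05430267] [0.4743476  0.06442393] 9.941436896001933
bar [(array([312., 214.]), 0.84, array([0.504, 0.016])), (array([271., 182.]), 0.19, array([0.416, 0.163]))]
bar []
stop [(array([374., 202.]), 0.66, array([0.684, 0.039]))]
stop [(array([340., 241.]), 0.9, array([0.683, 0.038]))]
```

View pics/s2.png

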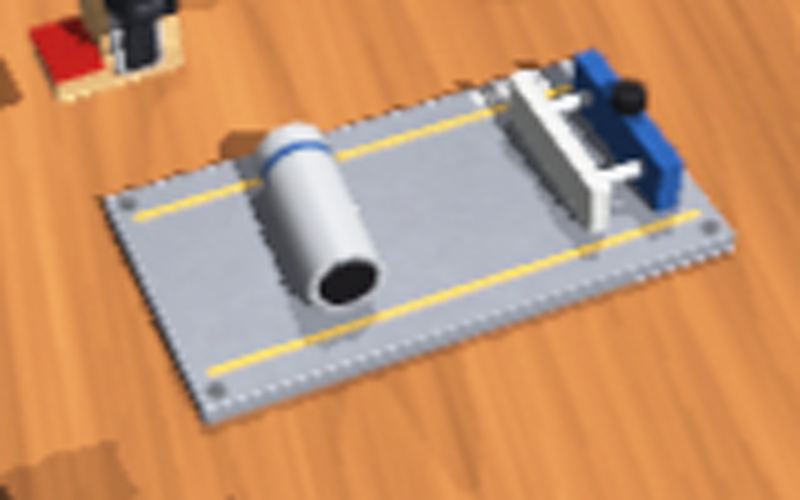

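The side view shows the tube's near end centred at about (345,282) and its far end at about (295,148). The nose front foot runs from (510,130) to (590,232).

```bash
python3 - <<'E'
from h import *
d=shot("side"); P=lambda u,v,z: ray(d,(250+u/5,170+v/5),z)[:2]
c=np.array([.5634,.0225]);y=np.radians(9.9);Rm=np.array([[np.cos(y),-np.sin(y)],[np.sin(y),np.cos(y)]])
J=lambda p:np.round((Rm.T@(p-c))*1000,1)
a,b=P(345,282,.032),P(295,148,.032)
print("tube",J(a),J(b),J((a+b)/2),np.linalg.norm(a-b))
print("nose front bottom",J(P(590,232,.012)),"top",J(P(582,178,.044)),J(P(508,95,.044)))
print("rear corners",J(P(108,200,.012)),J(P(208,413,.012)), J(P(733,240,.012)))
t=J((a+b)/2); T=c+Rm@np.array([t[0]-20-30+6-24-0,t[1]])/1000   # TCP, face 30-6 ahead
for z in (.09,.036): to(list(T)+[z],99.9)
E
```

```text
tube [-59.8 -44.9] [-47.3  55.5] [-53.5   5.3] 0.10123676205921438
nose front bottom [ 80.1 -46.6] top [ 78.1 -36.4] [70.6 36.6]
rear corners [-148.2   77.4] [-147.5  -81.2] [146.8 -81.6]
tcp [4.186e-01 4.000e-04 1.972e-01] yaw 100.52 slide [-25.    1.9 107.2] ang [ 0.01 -0.    0.62]
tcp [4.186e-01 4.000e-04 1.972e-01] yaw 100.52 slide [-25.    1.9 161.2] ang [ 0.01 -0.    0.62]
```

jog_arm --moves '[{"slide": [-35, 2, 40], "fingers": 1, "angular": [0, 0, 0.6]}, {"slide": [-35, 2, 80], "fingers": 1, "angular": [0, 0, 0.6]}, {"slide": [-35, 2, 115], "fingers": 1, "angular": [0, 0, 0.6]}, {"slide": [-35, 2, 140], "fingers": 1, "angular": [0, 0, 0.6]}, {"slide": [-35, 2, 153], "fingers": 1, "angular": [0, 0, 0.6]}, {"slide": [-35, 2, 158], "fingers": 1, "angular": [0, 0, 0.6]}, {"slide": [-35, 2, 158], "fingers": 1, "angular": [0, 0, 0.6]}, {"slide": [-35, 2, 158], "fingers": 1, "angular": [0, 0, 0.6]}]'

```text
clock: 7.25
tcp_pos: [0.4533, 0.0088, 0.0398]
orientation: [0.0, -0.087, 0.996, -0.0]
wrist_force: [-0.0, 1.0, -0.7]
finger_gap: 0.0353
grip_force: 59.9
```

```bash
cat >> h.py <<'E'
def rep():
    c=np.array([.5634,.0225]);y=np.radians(9.9);Rm=np.array([[np.cos(y),-np.sin(y)],[np.sin(y),np.cos(y)]])
    s=get_state(); T=tool()
    print("clock",s["clock"],"jig xy",np.round(Rm.T@(T[:2,3]-c)*1000,1),"z",round(T[2,3]*1000,1),"F jig",np.round(Rm.T@np.array(s["wrist_force"])[:2],1),"Fz",round(s["wrist_force"][2],1),"yaw",np.degrees(np.arctan2(T[1,1],T[0,1]))-90)
E
python3 - <<'E'
from h import *
rep(); d=shot("side")
cv2.imwrite("pics/s3.png",cv2.resize(d["color"][160:270,240:400,::-1],(800,550),interpolation=2))
E
```

```text
clock 7.25 jig xy [-110.8    5.5] z 39.8 F jig [0.1 1. ] Fz -0.7 yaw 9.93755499580135
```

View pics/s3.png

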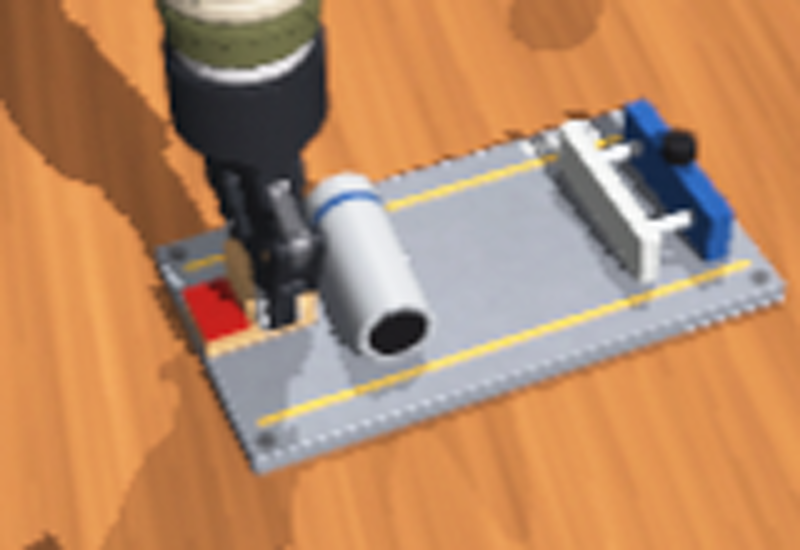

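The chock stands behind the tube on the plate, with the front face a little short of it. I'll lower it until it touches.

jog_arm --moves '[{"slide": [0, 0, 2], "fingers": 1, "angular": [0, 0, 0]}, {"slide": [0, 0, 4], "fingers": 1, "angular": [0, 0, 0]}, {"slide": [0, 0, 5.5], "fingers": 1, "angular": [0, 0, 0]}, {"slide": [0, 0, 5.5], "fingers": 1, "angular": [0, 0, 0]}]'

```text
clock: 7.63
tcp_pos: [0.4528, 0.0089, 0.0339]
orientation: [0.0, -0.087, 0.996, -0.0]
wrist_force: [-0.3, 0.2, -1.8]
finger_gap: 0.0355
grip_force: 59.9
```

jog_arm --moves '[{"slide": [0, 0, 0.5], "fingers": 1, "angular": [0, 0, 0]}, {"slide": [0, 0, 1], "fingers": 1, "angular": [0, 0, 0]}, {"slide": [0, 0, 1], "fingers": 1, "angular": [0, 0, 0]}]'

```text
clock: 7.88
tcp_pos: [0.4527, 0.0089, 0.0331]
orientation: [0.0, -0.087, 0.996, -0.0]
wrist_force: [-1.9, 1.0, 3.3]
finger_gap: 0.0356
grip_force: 60.3
```

jog_arm --moves '[{"slide": [-1, 0, -1], "fingers": 1, "angular": [0, 0, 0]}, {"slide": [-3, 0, -1], "fingers": 1, "angular": [0, 0, 0]}, {"slide": [-5, 0, -1], "fingers": 1, "angular": [0, 0, 0]}, {"slide": [-7, 0, -1], "fingers": 1, "angular": [0, 0, 0]}, {"slide": [-8.5, 0, -1], "fingers": 1, "angular": [0, 0, 0]}, {"slide": [-10, 0, -1], "fingers": 1, "angular": [0, 0, 0]}, {"slide": [-11, 0, -1], "fingers": 1, "angular": [0, 0, 0]}, {"slide": [-12, 0, -1], "fingers": 1, "angular": [0, 0, 0]}, {"slide": [-13, 0, -1], "fingers": 1, "angular": [0, 0, 0]}, {"slide": [-14, 0, -1], "fingers": 1, "angular": [0, 0, 0]}]'

```text
clock: 8.72
tcp_pos: [0.4664, 0.0114, 0.0336]
orientation: [-0.0, -0.087, 0.996, 0.0]
wrist_force: [0.6, 0.6, -1.2]
finger_gap: 0.0355
grip_force: 59.9
```

jog_arm --moves '[{"slide": [-1, 0, 0], "fingers": 1, "angular": [0, 0, 0]}, {"slide": [-2, 0, 0], "fingers": 1, "angular": [0, 0, 0]}, {"slide": [-3, 0, 0], "fingers": 1, "angular": [0, 0, 0]}, {"slide": [-4, 0, 0], "fingers": 1, "angular": [0, 0, 0]}, {"slide": [-5, 0, 0], "fingers": 1, "angular": [0, 0, 0]}, {"slide": [-6, 0, 0], "fingers": 1, "angular": [0, 0, 0]}, {"slide": [-7, 0, 0], "fingers": 1, "angular": [0, 0, 0]}, {"slide": [-8, 0, 0], "fingers": 1, "angular": [0, 0, 0]}, {"slide": [-9, 0, 0], "fingers": 1, "angular": [0, 0, 0]}, {"slide": [-10, 0, 0], "fingers": 1, "angular": [0, 0, 0]}]'

```text
clock: 9.55
tcp_pos: [0.4764, 0.0131, 0.0337]
orientation: [-0.0, -0.087, 0.996, 0.0]
wrist_force: [-0.2, -0.0, -1.5]
finger_gap: 0.0354
grip_force: 59.9
```

```bash
python3 - <<'E'
from h import *
rep(); d=shot("side")
cv2.imwrite("pics/s4.png",cv2.resize(d["color"][160:270,240:400,::-1],(800,550),interpolation=2))
E
```

```text
clock 9.55 jig xy [-87.4   5.7] z 33.7 F jig [-0.2  0. ] Fz -1.5 yaw 9.936855014037462
```

View pics/s4.png

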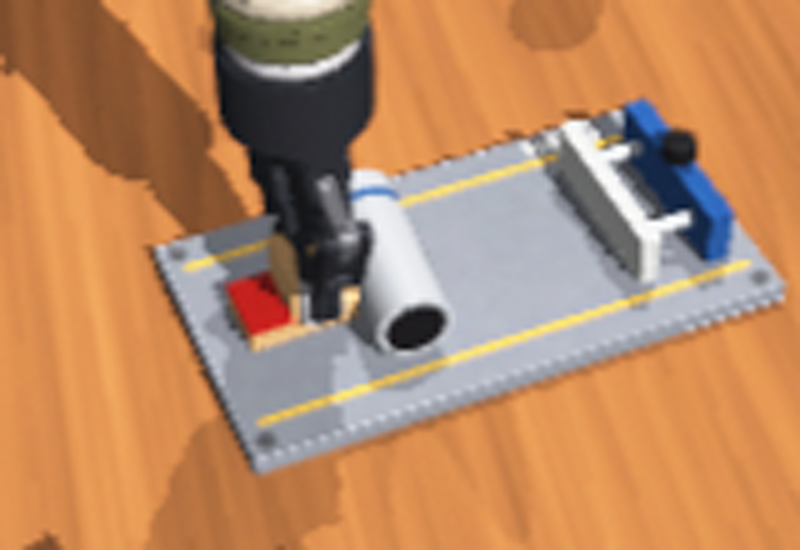

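The tube has squared up against the chock's face and is rolling; the nose is about 100 mm ahead.

jog_arm --moves '[{"slide": [-1, 0, 0], "fingers": 1, "angular": [0, 0, 0]}, {"slide": [-2.5, 0, 0], "fingers": 1, "angular": [0, 0, 0]}, {"slide": [-4.5, 0, 0], "fingers": 1, "angular": [0, 0, 0]}, {"slide": [-6.5, 0, 0], "fingers": 1, "angular": [0, 0, 0]}, {"slide": [-8.5, 0, 0], "fingers": 1, "angular": [0, 0, 0]}, {"slide": [-10.5, 0, 0], "fingers": 1, "angular": [0, 0, 0]}, {"slide": [-12.5, 0, 0], "fingers": 1, "angular": [0, 0, 0]}, {"slide": [-14.5, 0, 0], "fingers": 1, "angular": [0, 0, 0]}, {"slide": [-16.5, 0, 0], "fingers": 1, "angular": [0, 0, 0]}, {"slide": [-18.5, 0, 0], "fingers": 1, "angular": [0, 0, 0]}]'

```text
clock: 10.43
tcp_pos: [0.4947, 0.0163, 0.0337]
orientation: [0.0, -0.087, 0.996, 0.0]
wrist_force: [0.5, -0.1, -0.1]
finger_gap: 0.0353
grip_force: 59.9
```

jog_arm --moves '[{"slide": [-2, 0, 0], "fingers": 1, "angular": [0, 0, 0]}, {"slide": [-4, 0, 0], "fingers": 1, "angular": [0, 0, 0]}, {"slide": [-6, 0, 0], "fingers": 1, "angular": [0, 0, 0]}, {"slide": [-8, 0, 0], "fingers": 1, "angular": [0, 0, 0]}, {"slide": [-10, 0, 0], "fingers": 1, "angular": [0, 0, 0]}, {"slide": [-12, 0, 0], "fingers": 1, "angular": [0, 0, 0]}, {"slide": [-14, 0, 0], "fingers": 1, "angular": [0, 0, 0]}, {"slide": [-16, 0, 0], "fingers": 1, "angular": [0, 0, 0]}, {"slide": [-18, 0, 0], "fingers": 1, "angular": [0, 0, 0]}, {"slide": [-20, 0, 0], "fingers": 1, "angular": [0, 0, 0]}]'

```text
clock: 11.27
tcp_pos: [0.5144, 0.0197, 0.0337]
orientation: [0.0, -0.087, 0.996, 0.0]
wrist_force: [-0.9, -0.4, -0.6]
finger_gap: 0.0353
grip_force: 59.9
```

jog_arm --moves '[{"slide": [-2, 0, 0], "fingers": 1, "angular": [0, 0, 0]}, {"slide": [-4, 0, 0], "fingers": 1, "angular": [0, 0, 0]}, {"slide": [-6, 0, 0], "fingers": 1, "angular": [0, 0, 0]}, {"slide": [-8, 0, 0], "fingers": 1, "angular": [0, 0, 0]}, {"slide": [-10, 0, 0], "fingers": 1, "angular": [0, 0, 0]}, {"slide": [-12, 0, 0], "fingers": 1, "angular": [0, 0, 0]}, {"slide": [-14, 0, 0], "fingers": 1, "angular": [0, 0, 0]}, {"slide": [-16, 0, 0], "fingers": 1, "angular": [0, 0, 0]}, {"slide": [-17.5, 0, 0], "fingers": 1, "angular": [0, 0, 0]}, {"slide": [-19, 0, 0], "fingers": 1, "angular": [0, 0, 0]}]'

```text
clock: 12.1
tcp_pos: [0.5331, 0.023, 0.0337]
orientation: [0.0, -0.087, 0.996, 0.0]
wrist_force: [-0.9, 0.4, -0.3]
finger_gap: 0.0355
grip_force: 59.9
```

jog_arm --moves '[{"slide": [-1.5, 0, 0], "fingers": 1, "angular": [0, 0, 0]}, {"slide": [-3, 0, 0], "fingers": 1, "angular": [0, 0, 0]}, {"slide": [-4.5, 0, 0], "fingers": 1, "angular": [0, 0, 0]}, {"slide": [-6, 0, 0], "fingers": 1, "angular": [0, 0, 0]}, {"slide": [-7.5, 0, 0], "fingers": 1, "angular": [0, 0, 0]}, {"slide": [-9, 0, 0], "fingers": 1, "angular": [0, 0, 0]}, {"slide": [-10.5, 0, 0], "fingers": 1, "angular": [0, 0, 0]}, {"slide": [-12, 0, 0], "fingers": 1, "angular": [0, 0, 0]}, {"slide": [-13.5, 0, 0], "fingers": 1, "angular": [0, 0, 0]}, {"slide": [-15, 0, 0], "fingers": 1, "angular": [0, 0, 0]}]'

```text
clock: 12.93
tcp_pos: [0.5478, 0.0256, 0.0337]
orientation: [0.0, -0.087, 0.996, 0.0]
wrist_force: [-0.3, 0.6, -0.7]
finger_gap: 0.0354
grip_force: 59.9
```

```bash
python3 - <<'E'
from h import *
rep(); d=shot("side")
cv2.imwrite("pics/s5.png",cv2.resize(d["color"][160:270,270:430,::-1],(800,550),interpolation=2))
E
```

```text
clock 12.9333 jig xy [-14.8   5.7] z 33.7 F jig [-0.2  0.6] Fz -0.7 yaw 9.93354217405789
```

View pics/s5.png

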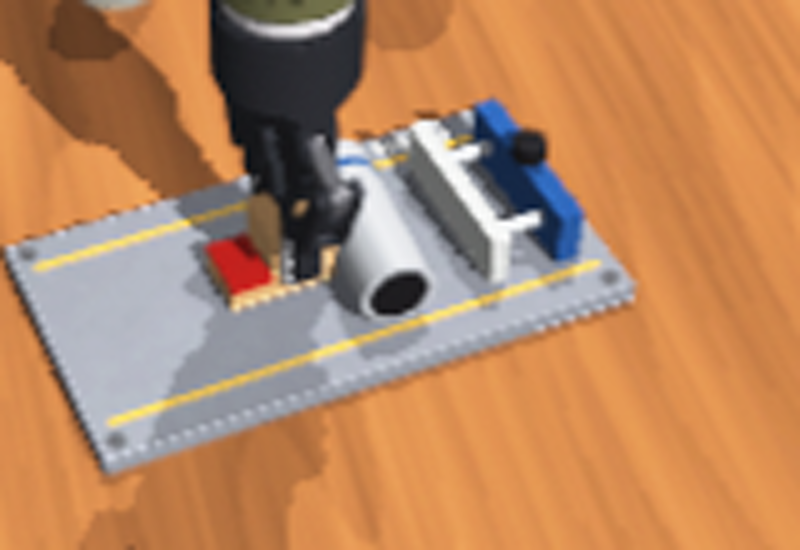

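Tube square and about 30 mm from the nose. Continuing slower.

jog_arm --moves '[{"slide": [-1.5, 0, 0], "fingers": 1, "angular": [0, 0, 0]}, {"slide": [-3, 0, 0], "fingers": 1, "angular": [0, 0, 0]}, {"slide": [-4.5, 0, 0], "fingers": 1, "angular": [0, 0, 0]}, {"slide": [-6, 0, 0], "fingers": 1, "angular": [0, 0, 0]}, {"slide": [-7.5, 0, 0], "fingers": 1, "angular": [0, 0, 0]}, {"slide": [-9, 0, 0], "fingers": 1, "angular": [0, 0, 0]}, {"slide": [-10.5, 0, 0], "fingers": 1, "angular": [0, 0, 0]}, {"slide": [-12, 0, 0], "fingers": 1, "angular": [0, 0, 0]}, {"slide": [-13, 0, 0], "fingers": 1, "angular": [0, 0, 0]}, {"slide": [-14, 0, 0], "fingers": 1, "angular": [0, 0, 0]}]'

```text
clock: 13.82
tcp_pos: [0.5616, 0.028, 0.0337]
orientation: [0.0, -0.087, 0.996, 0.0]
wrist_force: [-0.5, -0.5, -0.5]
finger_gap: 0.0354
grip_force: 59.9
```

jog_arm --moves '[{"slide": [-0.7, 0, 0], "fingers": 1, "angular": [0, 0, 0]}, {"slide": [-1.4, 0, 0], "fingers": 1, "angular": [0, 0, 0]}, {"slide": [-2.1, 0, 0], "fingers": 1, "angular": [0, 0, 0]}, {"slide": [-2.8, 0, 0], "fingers": 1, "angular": [0, 0, 0]}, {"slide": [-3.5, 0, 0], "fingers": 1, "angular": [0, 0, 0]}, {"slide": [-4.2, 0, 0], "fingers": 1, "angular": [0, 0, 0]}]'

```text
clock: 14.32
tcp_pos: [0.5657, 0.0287, 0.0337]
orientation: [0.0, -0.087, 0.996, 0.0]
wrist_force: [0.6, 0.3, -0.7]
finger_gap: 0.0349
grip_force: 59.9
```

jog_arm --moves '[{"slide": [-0.5, 0, 0], "fingers": 1, "angular": [0, 0, 0]}, {"slide": [-1, 0, 0], "fingers": 1, "angular": [0, 0, 0]}, {"slide": [-1.5, 0, 0], "fingers": 1, "angular": [0, 0, 0]}, {"slide": [-2, 0, 0], "fingers": 1, "angular": [0, 0, 0]}]'

```text
clock: 14.65
tcp_pos: [0.5676, 0.029, 0.0337]
orientation: [-0.0, -0.087, 0.996, 0.0]
wrist_force: [0.7, 0.0, -1.0]
finger_gap: 0.0354
grip_force: 59.9
```

```bash
python3 -c "
from h import *
rep()"
```

```text
clock 14.65 jig xy [5.3 5.7] z 33.7 F jig [ 0.7 -0.1] Fz -1.0 yaw 9.93349648352293
```

jog_arm --moves '[{"slide": [-0.5, 0, 0], "fingers": 1, "angular": [0, 0, 0]}, {"slide": [-1, 0, 0], "fingers": 1, "angular": [0, 0, 0]}, {"slide": [-1.5, 0, 0], "fingers": 1, "angular": [0, 0, 0]}, {"slide": [-2, 0, 0], "fingers": 1, "angular": [0, 0, 0]}, {"slide": [-2.5, 0, 0], "fingers": 1, "angular": [0, 0, 0]}, {"slide": [-3, 0, 0], "fingers": 1, "angular": [0, 0, 0]}]'

```text
clock: 15.15
tcp_pos: [0.5706, 0.0296, 0.0337]
orientation: [0.0, -0.087, 0.996, 0.0]
wrist_force: [-0.9, 0.2, -2.4]
finger_gap: 0.0353
grip_force: 59.9
```

jog_arm --moves '[{"slide": [-0.3, 0, 0], "fingers": 1, "angular": [0, 0, 0]}, {"slide": [-0.6, 0, 0], "fingers": 1, "angular": [0, 0, 0]}, {"slide": [-0.9, 0, 0], "fingers": 1, "angular": [0, 0, 0]}, {"slide": [-1.2, 0, 0], "fingers": 1, "angular": [0, 0, 0]}]'

```text
clock: 15.48
tcp_pos: [0.5718, 0.0298, 0.0337]
orientation: [0.0, -0.087, 0.996, 0.0]
wrist_force: [0.1, 0.7, -1.2]
finger_gap: 0.0353
grip_force: 59.9
```

```bash
python3 - <<'E'
from h import *
rep(); d=shot("side"); 
cv2.imwrite("pics/s6.png",cv2.resize(d["color"][180:250,300:400,::-1],(800,560),interpolation=2))
E
```

```text
clock 15.4833 jig xy [9.5 5.7] z 33.7 F jig [0.3 0.7] Fz -1.2 yaw 9.934315760583573
```

View pics/s6.png

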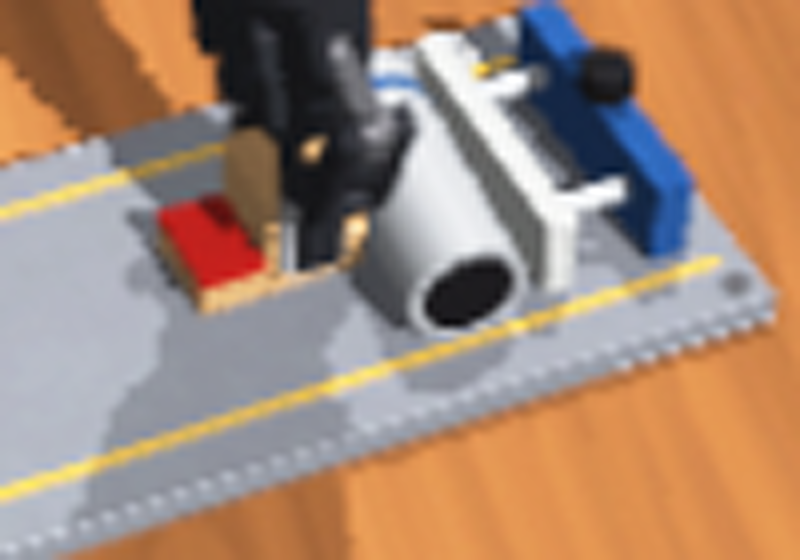

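The tube is a few millimetres short of the nose.

jog_arm --moves '[{"slide": [-0.3, 0, 0], "fingers": 1, "angular": [0, 0, 0]}, {"slide": [-0.6, 0, 0], "fingers": 1, "angular": [0, 0, 0]}, {"slide": [-0.9, 0, 0], "fingers": 1, "angular": [0, 0, 0]}, {"slide": [-1.2, 0, 0], "fingers": 1, "angular": [0, 0, 0]}]'

```text
clock: 15.87
tcp_pos: [0.5729, 0.03, 0.0337]
orientation: [0.0, -0.087, 0.996, 0.0]
wrist_force: [-0.5, -0.0, -2.1]
finger_gap: 0.0349
grip_force: 59.9
```

jog_arm --moves '[{"slide": [-0.3, 0, 0], "fingers": 1, "angular": [0, 0, 0]}, {"slide": [-0.6, 0, 0], "fingers": 1, "angular": [0, 0, 0]}, {"slide": [-0.8, 0, 0], "fingers": 1, "angular": [0, 0, 0]}]'

```text
clock: 16.12
tcp_pos: [0.5737, 0.0301, 0.0337]
orientation: [0.0, -0.087, 0.996, 0.0]
wrist_force: [-0.3, -0.2, -1.2]
finger_gap: 0.0349
grip_force: 59.9
```

jog_arm --moves '[{"slide": [-0.2, 0, 0], "fingers": 1, "angular": [0, 0, 0]}, {"slide": [-0.4, 0, 0], "fingers": 1, "angular": [0, 0, 0]}, {"slide": [-0.6, 0, 0], "fingers": 1, "angular": [0, 0, 0]}, {"slide": [-0.8, 0, 0], "fingers": 1, "angular": [0, 0, 0]}]'

```text
clock: 16.45
tcp_pos: [0.5745, 0.0303, 0.0337]
orientation: [0.0, -0.087, 0.996, 0.0]
wrist_force: [-0.9, 0.1, -0.3]
finger_gap: 0.0356
grip_force: 59.9
```

jog_arm --moves '[{"slide": [-0.2, 0, 0], "fingers": 1, "angular": [0, 0, 0]}, {"slide": [-0.4, 0, 0], "fingers": 1, "angular": [0, 0, 0]}, {"slide": [-0.6, 0, 0], "fingers": 1, "angular": [0, 0, 0]}, {"slide": [-0.7, 0, 0], "fingers": 1, "angular": [0, 0, 0]}]'

```text
clock: 16.78
tcp_pos: [0.5752, 0.0304, 0.0337]
orientation: [0.0, -0.087, 0.996, 0.0]
wrist_force: [-0.8, -0.0, -1.7]
finger_gap: 0.0354
grip_force: 59.9
```

jog_arm --moves '[{"slide": [-0.2, 0, 0], "fingers": 1, "angular": [0, 0, 0]}, {"slide": [-0.4, 0, 0], "fingers": 1, "angular": [0, 0, 0]}, {"slide": [-0.6, 0, 0], "fingers": 1, "angular": [0, 0, 0]}, {"slide": [-0.7, 0, 0], "fingers": 1, "angular": [0, 0, 0]}]'

```text
clock: 17.12
tcp_pos: [0.5755, 0.0305, 0.0336]
orientation: [-0.0, -0.087, 0.996, 0.0]
wrist_force: [-1.0, -1.1, -0.8]
finger_gap: 0.0357
grip_force: 59.8
```

jog_arm --moves '[{"slide": [-0.1, 0, 0], "fingers": 1, "angular": [0, 0, 0]}, {"slide": [-0.2, 0, 0], "fingers": 1, "angular": [0, 0, 0]}, {"slide": [-0.2, 0, 0], "fingers": 1, "angular": [0, 0, 0]}]'

```text
clock: 17.37
tcp_pos: [0.5756, 0.0305, 0.0336]
orientation: [-0.0, -0.087, 0.996, 0.0]
wrist_force: [-1.7, -0.9, -0.2]
finger_gap: 0.0353
grip_force: 59.8
```

```bash
python3 -c "
from h import *
rep()"
```

```text
clock 17.3667 jig xy [13.4  5.7] z 33.6 F jig [-1.8 -0.6] Fz -0.2 yaw 9.930065468596553
```

Contact is felt. Building up the push.

jog_arm --moves '[{"slide": [-0.2, 0, 0], "fingers": 1, "angular": [0, 0, 0]}, {"slide": [-0.4, 0, 0], "fingers": 1, "angular": [0, 0, 0]}, {"slide": [-0.4, 0, 0], "fingers": 1, "angular": [0, 0, 0]}]'

```text
clock: 17.62
tcp_pos: [0.5758, 0.0305, 0.0336]
orientation: [-0.001, -0.087, 0.996, -0.0]
wrist_force: [-2.5, -1.0, 1.8]
finger_gap: 0.0353
grip_force: 59.9
```

jog_arm --moves '[{"slide": [-0.2, 0, 0], "fingers": 1, "angular": [0, 0, 0]}, {"slide": [-0.4, 0, 0], "fingers": 1, "angular": [0, 0, 0]}, {"slide": [-0.6, 0, 0], "fingers": 1, "angular": [0, 0, 0]}, {"slide": [-0.6, 0, 0], "fingers": 1, "angular": [0, 0, 0]}]'

```text
clock: 17.95
tcp_pos: [0.5765, 0.0304, 0.0336]
orientation: [-0.001, -0.086, 0.996, -0.0]
wrist_force: [-4.8, -2.8, 1.8]
finger_gap: 0.0351
grip_force: 59.8
```

```bash
python3 -c "
from h import *
rep()"
```

```text
clock 17.95 jig xy [14.3  5.6] z 33.6 F jig [-5.2 -1.9] Fz 1.8 yaw 9.917985999168451
```

jog_arm --moves '[{"slide": [-0.2, 0, 0], "fingers": 1, "angular": [0, 0, 0]}, {"slide": [-0.3, 0, 0], "fingers": 1, "angular": [0, 0, 0]}, {"slide": [-0.3, 0, 0], "fingers": 1, "angular": [0, 0, 0]}]'

```text
clock: 18.2
tcp_pos: [0.5769, 0.0304, 0.0335]
orientation: [-0.0, -0.086, 0.996, -0.0]
wrist_force: [-4.2, -2.5, 2.3]
finger_gap: 0.035
grip_force: 59.8
```

```bash
python3 -c "
from h import *
rep()"
```

```text
clock 18.2 jig xy [14.6  5.5] z 33.5 F jig [-4.6 -1.8] Fz 2.3 yaw 9.91292594682453
```

jog_arm --moves '[{"slide": [-0.2, 0, 0], "fingers": 1, "angular": [0, 0, 0]}, {"slide": [-0.4, 0, 0], "fingers": 1, "angular": [0, 0, 0]}, {"slide": [-0.4, 0, 0], "fingers": 1, "angular": [0, 0, 0]}]'

```text
clock: 18.45
tcp_pos: [0.5773, 0.0304, 0.0336]
orientation: [-0.0, -0.086, 0.996, -0.0]
wrist_force: [-4.1, -1.5, 0.6]
finger_gap: 0.0352
grip_force: 59.8
```

```bash
python3 -c "
from h import *
rep()"
```

```text
clock 18.45 jig xy [15.1  5.4] z 33.6 F jig [-4.3 -0.8] Fz 0.6 yaw 9.910912013985651
```

jog_arm --moves '[{"slide": [-0.2, 0, 0], "fingers": 1, "angular": [0, 0, 0]}, {"slide": [-0.4, 0, 0], "fingers": 1, "angular": [0, 0, 0]}, {"slide": [-0.4, 0, 0], "fingers": 1, "angular": [0, 0, 0]}]'

```text
clock: 18.7
tcp_pos: [0.5778, 0.0304, 0.0335]
orientation: [-0.0, -0.086, 0.996, -0.0]
wrist_force: [-4.5, -2.7, 1.7]
finger_gap: 0.0349
grip_force: 59.8
```

```bash
python3 - <<'E'
from h import *
rep(); d=shot("side")
a=cv2.imread("pics/s6.png"); b=cv2.resize(d["color"][180:250,300:400,::-1],(800,560),interpolation=2)
cv2.imwrite("pics/s7.png",b)
# motion of the nose/knob region between frames
for n,(y0,y1,x0,x1) in {"nose":(180,290,480,600),"tube end":(245,335,400,525)}.items():
    t=a[y0:y1,x0:x1]; r=cv2.matchTemplate(b,t,cv2.TM_CCOEFF_NORMED); _,v,_,l=cv2.minMaxLoc(r); print(n,v,(l[0]-x0)/8,(l[1]-y0)/8)
E
```

```text
clock 18.7 jig xy [15.6  5.3] z 33.5 F jig [-4.9 -1.9] Fz 1.7 yaw 9.909531981814894
nose 0.742533266544342 0.5 -0.375
tube end 0.9825377464294434 2.625 -0.75
```

```bash
python3 - <<'E'
import cv2
a=cv2.imread("pics/s6.png");b=cv2.imread("pics/s7.png")
c=cv2.resize(cv2.imread("pics/s2.png"),None,fx=1.6,fy=1.6)  # earlier frame, same scale: offset 50 px cols,-10 rows
c=c[80:640,400:1200]
for n,(y0,y1,x0,x1) in {"knob(fixed)":(40,110,575,640),"blue end":(170,260,640,700),"nose end":(190,300,545,590),"nose top":(25,70,410,460),"screw":(260,300,715,760),"tube far":(60,110,370,430)}.items():
    for m,f in (("6->7",a),("2->7",c)):
        t=f[y0:y1,x0:x1]; r=cv2.matchTemplate(b,t,cv2.TM_CCOEFF_NORMED); _,v,_,l=cv2.minMaxLoc(r); print(n,m,round(v,3),(l[0]-x0)/8,(l[1]-y0)/8)
E
```

```text
knob(fixed) 6->7 1.0 0.0 0.0
knob(fixed) 2->7 1.0 0.0 0.0
blue end 6->7 1.0 0.0 0.0
blue end 2->7 1.0 0.0 0.0
nose end 6->7 0.991 0.0 0.0
nose end 2->7 0.991 0.0 0.0
nose top 6->7 0.989 0.125 0.0
nose top 2->7 0.99 0.125 0.0
screw 6->7 1.0 0.0 0.0
screw 2->7 1.0 0.0 0.0
tube far 6->7 0.605 11.625 3.75
tube far 2->7 0.752 14.0 1.625
```

View pics/s7.png

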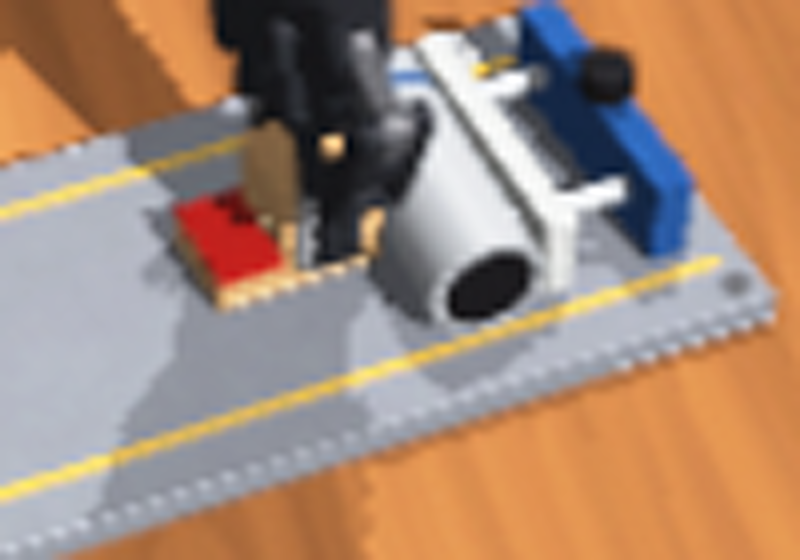

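The nose hasn't moved. The tube is nearly against it, apparently still squaring up, so I'll push on in small steps.

jog_arm --moves '[{"slide": [-0.2, 0, 0], "fingers": 1, "angular": [0, 0, 0]}, {"slide": [-0.4, 0, 0], "fingers": 1, "angular": [0, 0, 0]}, {"slide": [-0.4, 0, 0], "fingers": 1, "angular": [0, 0, 0]}]'

```text
clock: 19.0
tcp_pos: [0.5787, 0.0308, 0.0336]
orientation: [0.0, -0.086, 0.996, -0.0]
wrist_force: [-3.7, -2.9, -0.4]
finger_gap: 0.0355
grip_force: 59.6
```

```bash
python3 -c "
from h import *
rep()"
```

```text
clock 19.0 jig xy [16.5  5.5] z 33.6 F jig [-4.1 -2.2] Fz -0.4 yaw 9.923411792309423
```

jog_arm --moves '[{"slide": [-0.2, 0, 0], "fingers": 1, "angular": [0, 0, 0]}, {"slide": [-0.4, 0, 0], "fingers": 1, "angular": [0, 0, 0]}, {"slide": [-0.4, 0, 0], "fingers": 1, "angular": [0, 0, 0]}]'

```text
clock: 19.25
tcp_pos: [0.579, 0.031, 0.0336]
orientation: [0.0, -0.087, 0.996, -0.0]
wrist_force: [-2.7, -2.6, -0.5]
finger_gap: 0.0355
grip_force: 59.6
```

```bash
python3 - <<'E'
from h import *
rep(); d=shot("side"); a=cv2.imread("pics/s6.png"); b=cv2.resize(d["color"][180:250,300:400,::-1],(800,560),interpolation=2); cv2.imwrite("pics/s8.png",b)
for n,(y0,y1,x0,x1) in {"nose end":(190,300,545,590),"nose top":(25,70,410,460)}.items():
    r=cv2.matchTemplate(b,a[y0:y1,x0:x1],cv2.TM_CCOEFF_NORMED); _,v,_,l=cv2.minMaxLoc(r); print(n,round(v,3),(l[0]-x0)/8,(l[1]-y0)/8)
E
```

```text
clock 19.25 jig xy [16.9  5.7] z 33.6 F jig [-3.1 -2.1] Fz -0.5 yaw 9.932191771855997
nose end 0.971 -0.125 0.0
nose top 0.989 0.125 0.0
```

jog_arm --moves '[{"slide": [-0.2, 0, 0], "fingers": 1, "angular": [0, 0, 0]}, {"slide": [-0.4, 0, 0], "fingers": 1, "angular": [0, 0, 0]}, {"slide": [-0.4, 0, 0], "fingers": 1, "angular": [0, 0, 0]}]'

```text
clock: 19.55
tcp_pos: [0.5792, 0.031, 0.0337]
orientation: [-0.0, -0.087, 0.996, -0.0]
wrist_force: [-3.7, -2.7, -1.0]
finger_gap: 0.0352
grip_force: 59.6
```

jog_arm --moves '[{"slide": [-0.2, 0, 0], "fingers": 1, "angular": [0, 0, 0]}, {"slide": [-0.4, 0, 0], "fingers": 1, "angular": [0, 0, 0]}, {"slide": [-0.4, 0, 0], "fingers": 1, "angular": [0, 0, 0]}]'

```text
clock: 19.8
tcp_pos: [0.5795, 0.0311, 0.0337]
orientation: [-0.0, -0.087, 0.996, -0.0]
wrist_force: [-4.3, -3.6, 0.1]
finger_gap: 0.0355
grip_force: 59.6
```

```bash
python3 -c "
from h import *
rep()"
```

```text
clock 19.8 jig xy [17.3  5.7] z 33.7 F jig [-4.8 -2.8] Fz 0.1 yaw 9.926616514395562
```

jog_arm --moves '[{"slide": [-0.2, 0, 0], "fingers": 1, "angular": [0, 0, 0]}, {"slide": [-0.4, 0, 0], "fingers": 1, "angular": [0, 0, 0]}, {"slide": [-0.6, 0, 0], "fingers": 1, "angular": [0, 0, 0]}, {"slide": [-0.6, 0, 0], "fingers": 1, "angular": [0, 0, 0]}]'

```text
clock: 20.13
tcp_pos: [0.5799, 0.0312, 0.0337]
orientation: [-0.0, -0.087, 0.996, -0.0]
wrist_force: [-4.7, -3.1, 0.4]
finger_gap: 0.0351
grip_force: 59.7
```

```bash
python3 - <<'E'
from h import *
rep(); d=shot("side"); a=cv2.imread("pics/s6.png"); b=cv2.resize(d["color"][180:250,300:400,::-1],(800,560),interpolation=2); cv2.imwrite("pics/s9.png",b)
for n,(y0,y1,x0,x1) in {"nose end":(190,300,545,590),"nose top":(25,70,410,460),"tube end":(245,335,400,525)}.items():
    r=cv2.matchTemplate(b,a[y0:y1,x0:x1],cv2.TM_CCOEFF_NORMED); _,v,_,l=cv2.minMaxLoc(r); print(n,round(v,3),(l[0]-x0)/8,(l[1]-y0)/8)
E
```

```text
clock 20.1333 jig xy [17.7  5.7] z 33.7 F jig [-5.2 -2.2] Fz 0.4 yaw 9.928243788060996
nose end 0.973 0.0 0.0
nose top 0.989 0.125 0.0
tube end 0.96 3.875 -1.25
```

jog_arm --moves '[{"slide": [-0.2, 0, 0], "fingers": 1, "angular": [0, 0, 0]}, {"slide": [-0.4, 0, 0], "fingers": 1, "angular": [0, 0, 0]}, {"slide": [-0.6, 0, 0], "fingers": 1, "angular": [0, 0, 0]}, {"slide": [-0.6, 0, 0], "fingers": 1, "angular": [0, 0, 0]}]'

```text
clock: 20.52
tcp_pos: [0.5799, 0.0312, 0.0336]
orientation: [-0.001, -0.086, 0.996, -0.0]
wrist_force: [-5.3, -3.8, 1.8]
finger_gap: 0.0355
grip_force: 59.7
```

```bash
python3 -c "
from h import *
rep(); print(get_state()['ft_torque'])"
```

```text
clock 20.5167 jig xy [17.8  5.8] z 33.6 F jig [-5.9 -2.8] Fz 1.8 yaw 9.920733183477992
[-0.69787536  1.10485874 -0.12668268]
```

jog_arm --moves '[{"slide": [-0.2, 0, 0], "fingers": 1, "angular": [0, 0, 0]}, {"slide": [-0.4, 0, 0], "fingers": 1, "angular": [0, 0, 0]}, {"slide": [-0.6, 0, 0], "fingers": 1, "angular": [0, 0, 0]}, {"slide": [-0.6, 0, 0], "fingers": 1, "angular": [0, 0, 0]}]'

```text
clock: 20.85
tcp_pos: [0.58, 0.0313, 0.0335]
orientation: [-0.001, -0.086, 0.996, -0.0]
wrist_force: [-7.3, -3.4, 2.7]
finger_gap: 0.0349
grip_force: 59.7
```

```bash
python3 -c "
from h import *
rep()"
```

```text
clock 20.85 jig xy [17.8  5.8] z 33.5 F jig [-7.7 -2.1] Fz 2.7 yaw 9.916785916885814
```

7.7 N against a firm stop. Holding for a little over a second.

jog_arm --moves '[{"slide": [-0.1, 0, 0], "fingers": 1, "angular": [0, 0, 0]}, {"slide": [-0.1, 0, 0], "fingers": 1, "angular": [0, 0, 0]}, {"slide": [-0.1, 0, 0], "fingers": 1, "angular": [0, 0, 0]}, {"slide": [-0.1, 0, 0], "fingers": 1, "angular": [0, 0, 0]}, {"slide": [-0.1, 0, 0], "fingers": 1, "angular": [0, 0, 0]}, {"slide": [-0.1, 0, 0], "fingers": 1, "angular": [0, 0, 0]}]'

```text
clock: 21.35
tcp_pos: [0.58, 0.0313, 0.0335]
orientation: [-0.001, -0.086, 0.996, -0.0]
wrist_force: [-6.6, -4.5, 2.6]
finger_gap: 0.0352
grip_force: 59.7
```

jog_arm --moves '[{"slide": [0, 0, 0], "fingers": 1, "angular": [0, 0, 0]}, {"slide": [0, 0, 0], "fingers": 1, "angular": [0, 0, 0]}, {"slide": [0, 0, 0], "fingers": 1, "angular": [0, 0, 0]}, {"slide": [0, 0, 0], "fingers": 1, "angular": [0, 0, 0]}, {"slide": [0, 0, 0], "fingers": 1, "angular": [0, 0, 0]}, {"slide": [0, 0, 0], "fingers": 1, "angular": [0, 0, 0]}]'

```text
clock: 21.85
tcp_pos: [0.5799, 0.0313, 0.0335]
orientation: [-0.002, -0.086, 0.996, -0.0]
wrist_force: [-6.9, -3.6, 2.6]
finger_gap: 0.0357
grip_force: 59.7
```

jog_arm --moves '[{"slide": [0, 0, 0], "fingers": 1, "angular": [0, 0, 0]}, {"slide": [0, 0, 0], "fingers": 1, "angular": [0, 0, 0]}, {"slide": [0, 0, 0], "fingers": 1, "angular": [0, 0, 0]}, {"slide": [0, 0, 0], "fingers": 1, "angular": [0, 0, 0]}]'

```text
clock: 22.18
tcp_pos: [0.5799, 0.0313, 0.0335]
orientation: [-0.002, -0.086, 0.996, -0.0]
wrist_force: [-6.3, -3.3, 2.5]
finger_gap: 0.0352
grip_force: 59.7
```

```bash
python3 - <<'E'
from h import *
rep(); d=shot("side"); a=cv2.imread("pics/s6.png"); b=cv2.resize(d["color"][180:250,300:400,::-1],(800,560),interpolation=2); cv2.imwrite("pics/s10.png",b)
for n,(y0,y1,x0,x1) in {"nose end":(190,300,545,590),"nose top":(25,70,410,460),"tube end":(245,335,400,525)}.items():
    r=cv2.matchTemplate(b,a[y0:y1,x0:x1],cv2.TM_CCOEFF_NORMED); _,v,_,l=cv2.minMaxLoc(r); print(n,round(v,3),(l[0]-x0)/8,(l[1]-y0)/8)
E
```

```text
clock 22.1833 jig xy [17.8  5.8] z 33.5 F jig [-6.8 -2.2] Fz 2.5 yaw 9.91827913193211
nose end 0.973 0.0 0.0
nose top 0.989 0.125 0.0
tube end 0.959 3.875 -1.25
```

Slightly under 8 N; I'll nudge it up and hold a full second more.

jog_arm --moves '[{"slide": [-0.2, 0, 0], "fingers": 1, "angular": [0, 0, 0]}, {"slide": [-0.4, 0, 0], "fingers": 1, "angular": [0, 0, 0]}, {"slide": [-0.4, 0, 0], "fingers": 1, "angular": [0, 0, 0]}]'

```text
clock: 22.48
tcp_pos: [0.58, 0.0314, 0.0334]
orientation: [-0.002, -0.086, 0.996, -0.0]
wrist_force: [-7.7, -4.1, 2.7]
finger_gap: 0.0353
grip_force: 59.7
```

jog_arm --moves '[{"slide": [0, 0, 0], "fingers": 1, "angular": [0, 0, 0]}, {"slide": [0, 0, 0], "fingers": 1, "angular": [0, 0, 0]}, {"slide": [0, 0, 0], "fingers": 1, "angular": [0, 0, 0]}, {"slide": [0, 0, 0], "fingers": 1, "angular": [0, 0, 0]}, {"slide": [0, 0, 0], "fingers": 1, "angular": [0, 0, 0]}, {"slide": [0, 0, 0], "fingers": 1, "angular": [0, 0, 0]}, {"slide": [0, 0, 0], "fingers": 1, "angular": [0, 0, 0]}]'

```text
clock: 23.07
tcp_pos: [0.58, 0.0313, 0.0334]
orientation: [-0.002, -0.086, 0.996, -0.0]
wrist_force: [-7.8, -4.8, 3.6]
finger_gap: 0.0351
grip_force: 59.7
```

jog_arm --moves '[{"slide": [0, 0, 0], "fingers": 1, "angular": [0, 0, 0]}, {"slide": [0, 0, 0], "fingers": 1, "angular": [0, 0, 0]}, {"slide": [0, 0, 0], "fingers": 1, "angular": [0, 0, 0]}, {"slide": [0, 0, 0], "fingers": 1, "angular": [0, 0, 0]}, {"slide": [0, 0, 0], "fingers": 1, "angular": [0, 0, 0]}, {"slide": [0, 0, 0], "fingers": 1, "angular": [0, 0, 0]}, {"slide": [0, 0, 0], "fingers": 1, "angular": [0, 0, 0]}]'

```text
clock: 23.65
tcp_pos: [0.58, 0.0313, 0.0334]
orientation: [-0.002, -0.086, 0.996, -0.0]
wrist_force: [-7.3, -3.3, 3.4]
finger_gap: 0.0356
grip_force: 59.7
```

```bash
python3 -c "
from h import *
rep()"
```

```text
clock 23.65 jig xy [17.9  5.8] z 33.4 F jig [-7.8 -2. ] Fz 3.4 yaw 9.913023347377631
```

jog_arm --moves '[{"slide": [0.4, 0, 0], "fingers": 1, "angular": [0, 0, 0]}, {"slide": [0.8, 0, 0.1], "fingers": 1, "angular": [0, 0, 0]}, {"slide": [1.2, 0, 0.2], "fingers": 1, "angular": [0, 0, 0]}, {"slide": [1.2, 0, 0.2], "fingers": 1, "angular": [0, 0, 0]}]'

```text
clock: 23.98
tcp_pos: [0.5799, 0.0313, 0.0334]
orientation: [-0.001, -0.087, 0.996, 0.0]
wrist_force: [-4.8, -3.1, 1.1]
finger_gap: 0.0353
grip_force: 59.7
```

```bash
python3 -c "
from h import *
rep()"
```

```text
clock 23.9833 jig xy [17.8  5.9] z 33.4 F jig [-5.3 -2.3] Fz 1.1 yaw 9.92702736181802
```

jog_arm --moves '[{"slide": [0.4, -0.3, 0.2], "fingers": 1, "angular": [0, 0, 0]}, {"slide": [0.8, -0.6, 0.4], "fingers": 1, "angular": [0, 0, 0]}, {"slide": [1.2, -0.6, 0.5], "fingers": 1, "angular": [0, 0, 0]}, {"slide": [1.2, -0.6, 0.5], "fingers": 1, "angular": [0, 0, 0]}]'

```text
clock: 24.32
tcp_pos: [0.5799, 0.0311, 0.0331]
orientation: [0.0, -0.087, 0.996, 0.001]
wrist_force: [-2.8, 0.8, 0.7]
finger_gap: 0.0355
grip_force: 60.1
```

```bash
python3 -c "
from h import *
rep()"
```

```text
clock 24.3167 jig xy [17.7  5.7] z 33.1 F jig [-2.6  1.3] Fz 0.7 yaw 9.965657040131902
```

jog_arm --moves '[{"slide": [0, 0, 0.2], "fingers": 1, "angular": [0, 0, 0]}, {"slide": [0.1, 0, 0.4], "fingers": 1, "angular": [0, 0, 0]}, {"slide": [0.1, 0, 0.4], "fingers": 1, "angular": [0, 0, 0]}]' --squeeze 20

```text
clock: 24.57
tcp_pos: [0.5799, 0.0311, 0.0331]
orientation: [0.0, -0.087, 0.996, 0.0]
wrist_force: [-3.4, 3.3, 4.6]
finger_gap: 0.0352
grip_force: 60.6
```

jog_arm --moves '[{"slide": [0, 0, 0], "fingers": 0.56, "angular": [0, 0, 0]}, {"slide": [0, 0, 0], "fingers": 0.5, "angular": [0, 0, 0]}, {"slide": [0, 0, 0], "fingers": 0.44, "angular": [0, 0, 0]}, {"slide": [0, 0, 0], "fingers": 0.38, "angular": [0, 0, 0]}, {"slide": [0, 0, 0], "fingers": 0.32, "angular": [0, 0, 0]}, {"slide": [0, 0, 0], "fingers": 0.25, "angular": [0, 0, 0]}, {"slide": [0, 0, 0], "fingers": 0.25, "angular": [0, 0, 0]}]'

```text
clock: 25.15
tcp_pos: [0.5797, 0.0305, 0.0326]
orientation: [0.0, -0.087, 0.996, 0.0]
wrist_force: [-0.3, -0.1, -0.1]
finger_gap: 0.0641
grip_force: 0.0
```

```bash
python3 - <<'E'
from h import *
rep(); d=shot("side"); a=cv2.imread("pics/s10.png"); b=cv2.resize(d["color"][180:250,300:400,::-1],(800,560),interpolation=2); cv2.imwrite("pics/s11.png",b)
for n,(y0,y1,x0,x1) in {"nose end":(190,300,545,590),"tube end":(235,335,410,560),"chock step":(180,320,150,270)}.items():
    r=cv2.matchTemplate(b,a[y0:y1,x0:x1],cv2.TM_CCOEFF_NORMED); _,v,_,l=cv2.minMaxLoc(r); print(n,round(v,3),(l[0]-x0)/8,(l[1]-y0)/8)
E
```

```text
clock 25.15 jig xy [17.5  5. ] z 32.6 F jig [-0.3 -0.1] Fz -0.1 yaw 9.92957911263936
nose end 0.998 0.0 0.0
tube end 0.999 0.0 0.0
chock step 0.978 -0.125 0.375
```

Released with nothing shifted. Lifting straight up.

jog_arm --moves '[{"slide": [0, 0, -8], "fingers": 0.25, "angular": [0, 0, 0]}, {"slide": [0, 0, -20], "fingers": 0.25, "angular": [0, 0, 0]}, {"slide": [0, 0, -40], "fingers": 0.25, "angular": [0, 0, 0]}, {"slide": [0, 0, -70], "fingers": 0.25, "angular": [0, 0, 0]}, {"slide": [0, 0, -105], "fingers": 0.25, "angular": [0, 0, 0]}, {"slide": [0, 0, -140], "fingers": 0.25, "angular": [0, 0, 0]}, {"slide": [30, 0, -170], "fingers": 0.25, "angular": [0, 0, 0]}, {"slide": [60, 0, -180], "fingers": 0.25, "angular": [0, 0, 0]}, {"slide": [60, 0, -180], "fingers": 0.25, "angular": [0, 0, 0]}]'

```text
clock: 25.95
tcp_pos: [0.5177, 0.02, 0.2169]
orientation: [0.001, -0.087, 0.996, -0.0]
wrist_force: [-1.4, 0.2, -0.6]
finger_gap: 0.0642
grip_force: 0.0
```

```bash
python3 - <<'E'
from h import *
rep(); d=shot("side"); a=cv2.imread("pics/s11.png"); b=cv2.resize(d["color"][180:250,300:400,::-1],(800,560),interpolation=2); cv2.imwrite("pics/s12.png",b)
for n,(y0,y1,x0,x1) in {"nose end":(190,300,545,590),"tube end":(235,335,410,560),"chock step":(180,320,150,270)}.items():
    r=cv2.matchTemplate(b,a[y0:y1,x0:x1],cv2.TM_CCOEFF_NORMED); _,v,_,l=cv2.minMaxLoc(r); print(n,round(v,3),(l[0]-x0)/8,(l[1]-y0)/8)
# colour profile along the row through chock top front -> tube -> nose in raw pixels
c=np.array([.5634,.0225]);y=np.radians(9.9);Rm=np.array([[np.cos(y),-np.sin(y)],[np.sin(y),np.cos(y)]])
J=lambda p:np.round((Rm.T@(p-c))*1000,1)
w=shot("wrist"); save(w,"w12.png")
for dd,nm in((d,"side"),(w,"wrist")):
  for t in("bar","chock"):
    print(nm,t,[(np.round(o["point"]),round(o["p"],2),J(ray(dd,o["point"],.032 if t=="bar" else .012)[:2])) for o in tip_of(t,dd)[:5]])
E
```

```text
clock 25.95 jig xy [-45.5   5.4] z 216.9 F jig [-1.3  0.5] Fz -0.6 yaw 9.925043825065273
nose end 1.0 0.0 0.0
tube end 1.0 0.0 0.0
chock step 0.934 0.125 -0.125
side bar [(array([354., 201.]), 0.76, array([63.8,  3.5]))]
side chock [(array([250., 290.]), 0.94, array([-269.8, -144. ])), (array([279., 342.]), 0.68, array([-248.5, -287.7])), (array([334., 214.]), 0.6, array([ 0.6, -0.8])), (array([303., 294.]), 0.58, array([-163.7, -200. ]))]
wrist bar [(array([314., 263.]), 0.84, array([54.6, -4. ]))]
wrist chock [(array([112.,  50.]), 0.78, array([-159.5, -194.7])), (array([323., 217.]), 0.7, array([9.2, 6.3]))]
```

Picture budget is used up, so I'll do one numeric check that the tube is flush with the nose.

```bash
python3 - <<'E'
from h import *
c=np.array([.5634,.0225]);y=np.radians(9.9);Rm=np.array([[np.cos(y),-np.sin(y)],[np.sin(y),np.cos(y)]])
J=lambda p:np.round((Rm.T@(p-c))*1000,1)
d=shot("wrist"); g=cv2.cvtColor(d["color"],cv2.COLOR_RGB2GRAY)
L=cv2.createLineSegmentDetector().detect(g)[0][:,0]
for x0,y0,x1,y1 in L:
    if abs(x1-x0)>18 and abs(y1-y0)<.2*abs(x1-x0) and 225<min(x0,x1) and max(x0,x1)<430 and 150<y0<340:
        print(np.round([x0,y0,x1,y1],1),"slope deg",round(np.degrees(np.arctan((y1-y0)/(x1-x0))),2),"z44",J(ray(d,(x0,y0),.044)[:2]),J(ray(d,(x1,y1),.044)[:2]))
E
```

```text
[365.6 290.2 270.6 290.6] slope deg -0.26 z44 [78.5 51.2] [ 79.  -48.5]
[340.6 225.3 303.1 226. ] slope deg -0.96 z44 [ 5.6 23.9] [  6.2 -13.2]
[346.9 298.2 365.6 298.4] slope deg 0.63 z44 [88.1 31.7] [88.4 51.6]
[291.9 300.2 340.6 299.9] slope deg -0.35 z44 [ 90.6 -26.5] [90.2 25.2]
[363.1 334.3 328.1 333.9] slope deg 0.55 z44 [133.6  50.5] [133.1  12.2]
[269.4 286.8 340.6 286.7] slope deg -0.07 z44 [ 74.4 -49.6] [74.4 24.9]
[315.6 185.2 346.9 186. ] slope deg 1.48 z44 [-35.4  -0.6] [-34.6  29.2]
[306.9 334.3 273.1 334.4] slope deg -0.06 z44 [133.6 -11.1] [133.7 -48.2]
[361.9 323.7 338.1 323.6] slope deg 0.18 z44 [119.9  48.7] [119.8  22.9]
[310.6 323.7 274.4 323.9] slope deg -0.42 z44 [119.9  -6.9] [120.2 -46.2]
[336.9 215.7 308.1 216.8] slope deg -2.07 z44 [-4.5 20. ] [-3.4 -8.1]
[305.6 259.9 338.1 258.7] slope deg -2.14 z44 [ 43.4 -11.3] [42.  21.9]
[336.9 194.  305.6 194.8] slope deg -1.54 z44 [-26.6  19.8] [-25.8 -10.3]
[314.4 192.  336.9 191.7] slope deg -0.83 z44 [-28.6  -1.8] [-28.9  19.7]
[297.  259.3 265.4 260.1] slope deg -1.4 z44 [ 42.6 -20. ] [ 43.5 -52.2]
[339.4 265.3 305.7 265.7] slope deg -0.7 z44 [49.4 23.3] [ 49.9 -11.3]
```

```bash
python3 -c "
from workcell import *
print(hand_in())"
```

```text
the job is handed in; nothing more can be done
None
```

The tube lies against the nose after a push of about 8 N held for just over a second (highest reading about 9 N), and the nose showed no movement in the side camera. The chock stands behind the tube, turned perhaps 1–2° after release. I handed the job in at about 26 s of the 64 s allowed; no verdict was returned.

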